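Stack the dip pots for two tables

ROBOT

A 6-joint arm with a two-finger parallel gripper is mounted at the origin on a cart in front of the work surface, level with it; the furniture and walls round the work are solid. World frame = base frame: x ahead of the robot, y to its left, z up, the work surface at z = 0. Lengths are in m, angles in rad, forces in N, time in s.
With the tool pointing down it reaches from about 0.325 to 0.925 m from the base axis. Payload 3.1 kg.
Tool frame: the origin (TCP) lies at the very end of the fingers, on their centre line; the grasp point (between the pads) lies arm.pinch_z behind it (arm.pinch_z is the distance from the TCP to the grasp point, in m); z points along the fingers, y is the line along which they close (so a half turn about z gives the same grasp; the last joint's range is limited). The gripper opens to 85 mm and grips with 20 to 120 N. Pads are 22 mm wide; open, the fingers measure 114 mm over their backs; the gripper's body (76 mm by 85 mm) begins 54 mm behind the grasp point. The pads swing forward as they close: fully open they stand 13 mm farther back than shut.
Start: joints at [1.201, 0.217, 1.613, -0, 1.311, -0.112], TCP at [0.159, 0.604, 0.231] pointing down, gripper open.
Joint ranges: [-2.75, 2.75], [-0.78, 2.1], [0.31, 2.55], [-1.13, 4.27], [0.13, 2.63], [-2.58, 2.58]. Speed limits (rad/s): [2.79, 2.79, 3.14, 3.14, 3.14, 3.14].

INTERFACE

Orientations are given as a rotation vector (axis times angle).
In Python, from plant import telemetry, eyes, ticket, arm gives the robot as it stands.
- The arm moves only by the tool play_rows, never from a script. Its argument "motion" is a list of rows, each a list of 7 numbers: the gripper command: -1 is fully open, 1 is shut, values between are in proportion, then the shift along the tool's x, y, z in mm, then the turn, a rotation vector about the tool's x, y, z in rad. In form: [[fingers, dx, dy, dz, rx, ry, rz], ...]. A call has exactly 10 rows; each row is the pose to reach, as a shift and turn from the pose commanded when the call began, along the tool's axes at that moment; what a row does not reach only later rows make up. A row lasts 1/10 s, in which the tool goes at most 50 mm and 8.59 degrees, less where a joint would pass 70% of its speed; a pose out of reach is approached as far as the arm can. A call with a gripper value outside its range is refused whole. The fingers move at their own pace and stop on an object; "newtons" is the grip in N (left out, the last holds). Time passes only in rows, so rows that repeat a pose let the fingers close, or fill a call up. It gives the time, the measured TCP pose, the force, the opening and the grip force at its end, in the units of the state.
- telemetry.read_state(): the state, without advancing time (a new reading comes with each control period).
- eyes.camera(name): name is "scene" or "side" or "wrist"; returns a dict with "color" (400x640x3 uint8, red, green, blue), "intrinsics" (3x3 intrinsics, pixels), "k1" (the pictures are not rectified: a ray, as slopes to the right and down, at radius r is drawn at 1 + k1 r^2 times it, then the intrinsics apply), "R" (3x3) and "t" (3): a world point X has camera coordinates R X + t. Camera axes: x right, y down, z forward; pixel columns grow to the right and rows downward; lengths in m; the calibration is good to about 2 mm. A picture is of the moment at which its call begins. There is no depth.
- ticket.hand_in(): hands the job in; it is judged then, once.
The state is a dict: "t": time; "joint_pos": joint angles; "joint_vel": joint speeds; "effort": joint torques, N m; "position": TCP position; "eef_rot": TCP orientation; "wrist_force": force on the tool from outside, world axes, zero at the start; "ft_torque": the same for the moment, N m; "finger_gap": finger opening in m; "finger_force": force on a finger pad.
Only numpy, scipy, OpenCV 4.12 (cv2) and the standard library are available. Lean on these libraries where they do the work, as an engineer would, in place of code of your own. Each camera call takes 0.05 s, during which the arm holds its last target. There are 200 camera calls.

TASK

Stack the dip pots ready for two tables: on the middle of the black square coaster stand the blue pot, with the green pot seated in its mouth and the lid seated on the green pot; on the middle of the round wooden coaster stand the red pot, with the yellow pot seated in its mouth. Both stacks must stand straight and steady on their own, and the tumbler, the salt shaker and the syrup jug must stay standing where they are.

Things in the scene. Friction and masses are not known exactly. Their poses are not given: they have to be found in the camera images.
- blue_pot: Blue plastic dip pot, upright, open, round: 56 mm outside diameter, 44 mm high, 100 g. Straight sides from 7 mm up to the rim; wall 4 mm, mouth 48 mm, inner floor 11 mm up. Its tapered foot (33 mm wide at the bottom, 40 mm at 7 mm up) drops into another pot's mouth; it then stands 37 mm higher than that pot. Origin: centre of the foot's underside; z up.
- green_pot: Green plastic dip pot, upright, open, round: 56 mm outside diameter, 44 mm high, 100 g. Straight sides from 7 mm up to the rim; wall 4 mm, mouth 48 mm, inner floor 11 mm up. Its tapered foot (33 mm wide at the bottom, 40 mm at 7 mm up) drops into another pot's mouth; it then stands 37 mm higher than that pot. Origin: centre of the foot's underside; z up.
- red_pot: Red plastic dip pot, upright, open, round: 56 mm outside diameter, 44 mm high, 100 g. Straight sides from 7 mm up to the rim; wall 4 mm, mouth 48 mm, inner floor 11 mm up. Its tapered foot (33 mm wide at the bottom, 40 mm at 7 mm up) drops into another pot's mouth; it then stands 37 mm higher than that pot. Origin: centre of the foot's underside; z up.
- yellow_pot: Yellow plastic dip pot, upright, open, round: 56 mm outside diameter, 44 mm high, 100 g. Straight sides from 7 mm up to the rim; wall 4 mm, mouth 48 mm, inner floor 11 mm up. Its tapered foot (33 mm wide at the bottom, 40 mm at 7 mm up) drops into another pot's mouth; it then stands 37 mm higher than that pot. Origin: centre of the foot's underside; z up.
- lid: Aluminium pot lid, 80 g: disc 56 mm across, 7 to 14 mm up; under it a tapered foot like the pots' (33 to 40 mm wide, 7 mm high) that drops into a pot's mouth; on top a black round knob, 18 mm in diameter, straight sides from 18 to 46 mm up. Seated in a pot it stands 37 mm higher than that pot. Origin: centre of the foot's underside; z up.
- square_coaster: Black square rubber coaster, 100 x 100 mm, 8 mm thick, fixed to the worktop. Origin: centre of its underside; z up, x and y along its sides.
- round_coaster: Round brown wooden coaster, 104 mm in diameter, 8 mm thick, fixed to the worktop. Origin: centre of its underside; z up.
- tumbler: Clear glass tumbler, 81 mm in diameter, 91 mm high, a loose bystander. Origin: centre of its underside; z up.
- shaker: Salt shaker, clear with white salt and a grey cap, 44 mm in diameter, 90 mm high, a loose bystander. Origin: centre of its underside; z up.
- syrup_jug: Glass syrup jug with metal top and black handle, 73 x 95 mm, 131 mm high, a loose bystander. Origin: centre of its underside; z up.
There are look-alikes about, which are no part of the job. There is more than one size of the yellow_pot; the one meant has the size given above.

How it is judged:
By the outcome, as a careful person would: the job done as asked, in the order asked, and still so for the second after the job is handed in, with the robot touching nothing.
It also fails if it takes over 128 s, if anything falls off the work surface, if the arm or the gripper's body presses on something with over 40 N, if the wrist force passes 120 N, or if a joint passes its speed limit or range.

## Working session

There is one attempt and no reset: what is moved stays moved. The work goes in short steps, Python scripts to look and compute and a tool call to move; the robot and the scene stay as the last step left them, time stands still between calls to the robot, and variables do not carry over. Pictures are saved under pics/ and viewed, at most 14 in all, crops included, and the job is handed in when it is done.

Besides the shell and the picture viewer there is one more tool, called after ">>>" by a JSON object that holds its "op" and its "data", one argument or row to a line. play_rows: Moves the arm, as the interface text tells. Its arguments: {"type":"object","properties":{"motion":{"type":"array"},"newtons":{"type":"number"}},"required":["motion"]}

```bash
ls; mkdir -p pics
cat > h.py <<'E'
import numpy as np, cv2
from plant import telemetry, eyes, ticket, arm
def snap(name,fn):
    c=eyes.camera(name); cv2.imwrite(f'pics/{fn}.png',c['color'][:,:,::-1]); np.savez(f'pics/{fn}.npz',**{k:np.array(v) for k,v in c.items()}); return c
def load(fn): return dict(np.load(f'pics/{fn}.npz'))
def ray(c,u,v):
    K=c['intrinsics']; d=np.array([[c['k1'],0,0,0]],float)
    p=cv2.undistortPoints(np.array([[[u,v]]],float),K,np.array([float(c['k1']),0,0,0]))[0,0]
    R=c['R'];return -R.T@c['t'], R.T@np.array([p[0],p[1],1.])
def onz(c,u,v,z):
    o,d=ray(c,u,v); return o+d*(z-o[2])/d[2]
def proj(c,X):
    K=c['intrinsics'];return cv2.projectPoints(np.array([X],float),cv2.Rodrigues(c['R'])[0],c['t'].astype(float),K,np.array([float(c['k1']),0,0,0]))[0][0,0]
E
python3 - <<'E'
from h import *
for n in ['scene','side','wrist']:
    c=snap(n,n+'0'); print(n,c['R'].T@-c['t'],c['intrinsics'][0,0],c['k1'])
s=telemetry.read_state();print(s,arm.pinch_z,[a for a in dir(arm) if a[0]!='_'])
E
```

```text
pics
scene [ 0.14977338 -0.72670696  0.50105319] 373.3762463061631 -0.0326085671548647
side [ 0.39732576 -1.25972677  0.53171915] 472.64472831557094 -0.08999646023441707
wrist [0.08470053 0.62367918 0.37186193] 335.1933567579538 -0.05742817974795663
{'t': 0.15, 'joint_pos': array([ 1.20079527e+00,  2.17573645e-01,  1.61464509e+00,  5.23500034e-06,
        1.31127910e+00, -1.12203801e-01]), 'joint_vel': array([ 0.00010447,  0.00053313, -0.00519165,  0.001166  , -0.00231192,
        0.00032334]), 'effort': array([-3.03644974e-04, -3.97450125e+01, -3.04411912e+01, -2.33629016e-04,
        5.87670467e-03, -4.50731164e-06]), 'position': array([0.15908642, 0.60373945, 0.23023117]), 'eef_rot': array([-4.03769375e-01, -3.11507261e+00,  2.90375775e-03]), 'wrist_force': array([-0.12804571, -0.96543076,  0.7165798 ]), 'ft_torque': array([-0.00189012, -0.05867139,  0.0117125 ]), 'finger_force': 0.0, 'finger_gap': 0.0854664601328531} 0.0187 ['IKError', 'pinch_z']
```

View pics/scene0.png

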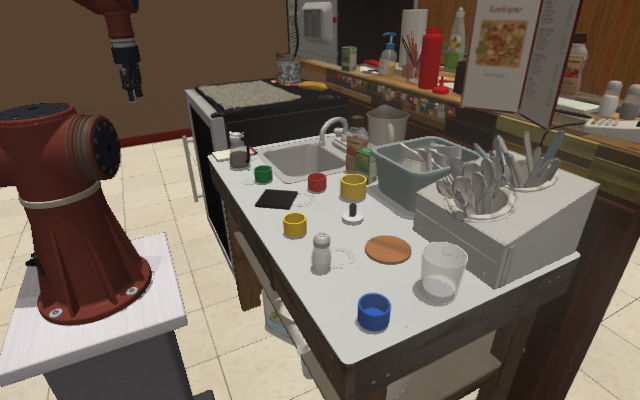

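View pics/side0.png

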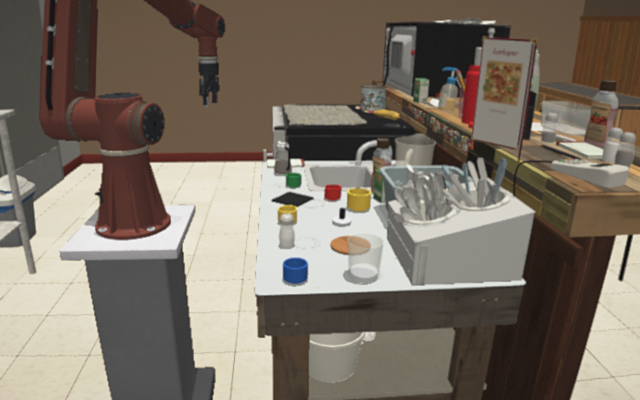

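The scene view shows the blue pot (374,312), tumbler (442,272), round coaster (388,249), shaker (321,253), yellow pots at (294,225) and (353,187), lid (353,213), red (317,182), black coaster (276,200), green (263,174) and jug (239,150). The side view shows the same layout. Next I'll measure by azimuth tangents in both views.

```bash
cat > m.py <<'E'
from h import *
def seg(c,box,lo,hi):
    u0,v0,u1,v1=box; hsv=cv2.cvtColor(c['color'],cv2.COLOR_RGB2HSV); m=np.zeros(hsv.shape[:2],np.uint8)
    m[v0:v1,u0:u1]=cv2.inRange(hsv,lo,hi)[v0:v1,u0:u1]
    n,l,st,_=cv2.connectedComponentsWithStats(m)
    if n<2:return None
    k=1+np.argmax(st[1:,4]); return max(cv2.findContours((l==k).astype(np.uint8),cv2.RETR_EXTERNAL,cv2.CHAIN_APPROX_NONE)[0],key=len)[:,0].astype(float)
def tang(c,P):
    # azimuth span, half-pixel outward
    m=P.mean(0);A=[]
    for u,v in P:
        o,d=ray(c,u+.5*np.sign(u-m[0]),v); A.append(np.arctan2(d[1],d[0]))
    return o,(max(A)+min(A))/2,(max(A)-min(A))/2
def tri(a,b):
    (o1,t1,h1),(o2,t2,h2)=a,b
    d1=np.array([np.cos(t1),np.sin(t1)]);d2=np.array([np.cos(t2),np.sin(t2)])
    s=np.linalg.solve(np.c_[d1,-d2],(o2-o1)[:2]); X=o1[:2]+s[0]*d1
    return X,s[0]*np.sin(h1),s[1]*np.sin(h2)
B=((100,110,40),(130,255,255));Y=((18,120,60),(32,255,255));G=((55,110,25),(90,255,255))
R=((0,150,60),(8,255,255));R2=((172,150,60),(180,255,255));K=((0,0,0),(180,255,60));W=((5,90,60),(18,255,220))
E
cat > m0.py <<'E'
from m import *
s,d=load('scene0'),load('side0')
for n,col,b1,b2 in [('blue',B,(350,285,400,335),(275,250,315,290)),('yellowA',Y,(275,205,315,245),(272,200,302,228)),('yellowB',Y,(335,170,370,205),(340,182,376,215)),
  ('red',R,(300,168,333,195),(320,180,346,203)),('red2',R2,(300,168,333,195),(320,180,346,203)),('green',G,(248,160,278,186),(280,168,306,190))]:
    P,Q=seg(s,b1,*col),seg(d,b2,*col)
    if P is None or Q is None: print(n,None);continue
    X,r1,r2=tri(tang(s,P),tang(d,Q)); t=tang(s,P); X1=t[0][:2]+.028/np.sin(t[2])*np.array([np.cos(t[1]),np.sin(t[1])])
    print(n,X.round(4),'r',r1.round(4),r2.round(4),'single',X1.round(4),'reach',np.hypot(*X).round(3))
    # bottom/top heights at centre column
    for c,p in((s,P),(d,Q)):
        top=p[p[:,1].argmin()];bot=p[p[:,1].argmax()]
        print('   px',p.min(0),p.max(0))
for n,col,b1,b2 in [('square',K,(250,185,302,212),(268,190,316,208)),('round',W,(362,234,414,266),(328,235,372,256))]:
    for c,b in((s,b1),(d,b2)):
        P=seg(c,b,*col); Z=np.array([onz(c,u,v,.008)[:2] for u,v in P],np.float32)
        print(n,cv2.minAreaRect(Z),cv2.minEnclosingCircle(Z))
E
python3 m0.py
```

```text
blue [ 0.444  -0.3323] r 0.028 0.0266 single [ 0.4442 -0.3321] reach 0.555
   px [358. 293.] [389. 330.]
   px [283. 258.] [306. 283.]
yellowA [0.4389 0.0046] r 0.0282 0.0272 single [ 0.4366 -0.001 ] reach 0.439
   px [283. 212.] [305. 236.]
   px [278. 204.] [296. 221.]
yellowB [0.6638 0.0968] r 0.0371 0.0356 single [ 0.5379 -0.1049] reach 0.671
   px [341. 174.] [366. 200.]
   px [348. 188.] [370. 210.]
red [0.595 0.197] r 0.0273 0.026 single [0.6056 0.219 ] reach 0.627
   px [308. 173.] [325. 191.]
   px [325. 185.] [340. 199.]
red2 None
green [0.4695 0.332 ] r 0.0273 0.0247 single [0.4779 0.3597] reach 0.575
   px [254. 166.] [271. 182.]
   px [286. 173.] [299. 186.]
square ((0.45395833253860474, 0.1697193831205368), (0.10495906323194504, 0.0984351634979248), 52.812625885009766) ((0.4530296325683594, 0.16918587684631348), 0.0677853673696518)
square ((0.4607815444469452, 0.16389597952365875), (0.09079515933990479, 0.09345448017120361), 51.656776428222656) ((0.4606662392616272, 0.16329273581504822), 0.06171116977930069)
round ((0.5878119468688965, -0.17755421996116638), (0.10310932993888855, 0.10156731307506561), 61.66468048095703) ((0.5870529413223267, -0.1753154993057251), 0.0541883185505867)
round ((0.5850271582603455, -0.17311984300613403), (0.09767159819602966, 0.08182334899902344), 34.48703384399414) ((0.5883211493492126, -0.17900635302066803), 0.051916275173425674)
```

```bash
python3 -c "
import cv2
a=cv2.imread('pics/scene0.png')[130:350,210:480]
cv2.imwrite('pics/crop1.png',cv2.resize(a,(736,600),interpolation=cv2.INTER_CUBIC))"
```

```text
(no output)
```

View pics/crop1.png

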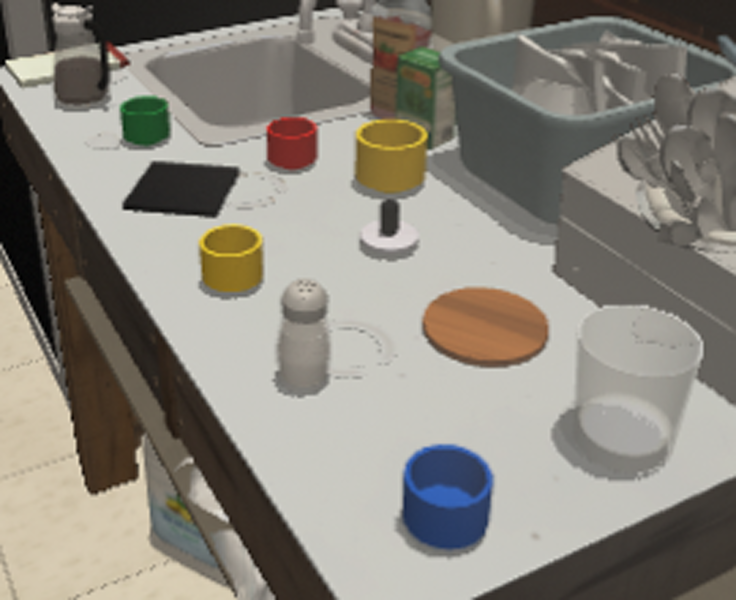

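The crop shows that the near yellow pot (294,225) has radius 28 mm, so it is the one meant. The far one measures 37 mm. The lid knob is at about (353,208). Next are rough bystander positions and the move out.

```bash
cat > k.py <<'E'
from h import *
from scipy.spatial.transform import Rotation as Ro
T=Ro.from_matrix(np.array([[0,1,0],[1,0,0],[0,0,-1.]]))
def st(): 
    s=telemetry.read_state();return s,Ro.from_rotvec(s['eef_rot'])
def go(X,yaw=0):
    """row to reach TCP X with tool y=+x, x=+y"""
    s,R=st(); return (R.inv().apply(np.array(X)-s['position'])*1000).round(1),(R.inv()*T*Ro.from_euler('z',yaw)).as_rotvec().round(3)
E
python3 - <<'E'
from k import *
s,d=load('scene0'),load('side0')
for n,u,v,z in [('jug',239,164,0.),('tumbler',438,288,0.),('shaker',321,266,0.),('lid',352,219,.007)]: print(n,onz(s,u,v,z).round(3))
for u,v,z in [(351,217,.005),(342,221,.005)]: print(onz(s,u,v,z).round(3),onz(d,u,v,z).round(3))
print(go([.444,-.41,.18]),go([.455,.08,.26]))
E
```

```text
jug [0.436 0.495 0.   ]
tumbler [ 0.604 -0.323  0.   ]
shaker [ 0.432 -0.153  0.   ]
lid [ 0.585 -0.027  0.007]
[ 0.59  -0.014  0.005] [0.627 0.011 0.005]
[ 0.559 -0.021  0.005] [ 0.596 -0.018  0.005]
(array([-534. , -907.5,   51.8]), array([-2.000e-03,  1.000e-03,  1.313e+00])) (array([-419.7, -431. ,  -29. ]), array([-2.000e-03,  1.000e-03,  1.313e+00]))
```

>>> {"op": "play_rows", "data": {
  "motion": [
    [-1,-47,-48,-3,0,0,0.145],
    [-1,-93,-96,-6,0,0,0.29],
    [-1,-140,-144,-10,0,0,0.435],
    [-1,-187,-192,-13,0,0,0.58],
    [-1,-233,-240,-16,0,0,0.725],
    [-1,-280,-287,-19,0,0,0.87],
    [-1,-327,-335,-23,0,0,1.015],
    [-1,-373,-383,-26,0,0,1.16],
    [-1,-420,-431,-29,0,0,1.313],
    [-1,-420,-431,-29,0,0,1.313]
  ]
}}

```text
t: 1.15
position: [0.4055, 0.1678, 0.2555]
eef_rot: [2.224, 2.219, 0.001]
wrist_force: [1.1, 0.8, 1.3]
finger_gap: 0.0854
finger_force: 0.0
```

Run:
```python
from k import *
c=snap('wrist','w1'); s,R=st(); print(s['t'],s['position'],R.as_matrix().round(3).tolist(),c['R'].T@-c['t'],c['R'].round(2).tolist())
for n,X in dict(sq=[.457,.166,.008],green=[.4695,.332,.044],lid=[.585,-.025,.044],red=[.595,.197,.044],yel=[.439,.004,.044]).items(): print(n,proj(c,X).round(0))
```

```text
1.2 [0.40963898 0.16107071 0.25614049] [[0.007, 1.0, 0.005], [1.0, -0.007, -0.007], [-0.007, 0.005, -1.0]] [0.40716138 0.24599178 0.39727828] [[1.0, -0.0, 0.0], [-0.0, -0.95, 0.31], [-0.0, -0.31, -0.95]]
sq [365. 164.]
green [388.   0.]
lid [463. 318.]
red [499. 143.]
yel [349. 300.]
```

View pics/w1.png

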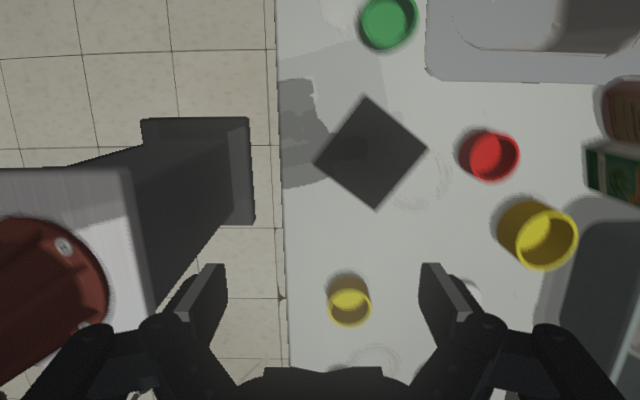

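The wrist view is blurred by motion, but it shows green (388,20), the square coaster (370,152), red (488,156) and the correct yellow (349,300). I'll let it settle and measure.

```bash
cat >> m.py <<'E'
from scipy.optimize import least_squares
def rim(c,P,z=.044,r=.028):
    Z=np.array([onz(c,u,v,z)[:2] for u,v in P]); o=(-c['R'].T@c['t'])[:2]
    m=Z.mean(0); a=(m-o)/np.linalg.norm(m-o); F=Z[(Z-m)@a>0.002]
    g=least_squares(lambda q:np.hypot(*(F-q[:2]).T)-q[2],[*m,r],loss='soft_l1',f_scale=.001).x
    h=least_squares(lambda q:np.hypot(*(F-q).T)-r,m,loss='soft_l1',f_scale=.001).x
    return h.round(4),g.round(4)
E
cat > m1.py <<'E'
from m import *; from k import *
for i in range(4): c=snap('wrist','w2')
s,_=st();print(s['t'],s['position'],s['eef_rot'])
def near(X,h=60):
    u,v=proj(c,X).astype(int); return (max(0,u-h),max(0,v-h),u+h,v+h)
for n,col,X in [('green',G,(.4695,.332,.02)),('red',R,(.595,.197,.02)),('yellow',Y,(.439,.004,.02))]:
    P=seg(c,near(X),*col); print(n,rim(c,P),P.min(0),P.max(0))
P=seg(c,near((.457,.166,.008),70),(0,0,0),(180,255,85)); Z=np.array([onz(c,u,v,.008)[:2] for u,v in P],np.float32)
print(cv2.minAreaRect(Z))
E
python3 m1.py
```

```text
1.4 [0.40477196 0.1696414  0.255062  ] [-2.22184649e+00 -2.21941970e+00  6.32104488e-04]
green (array([0.4671, 0.3058]), array([0.478 , 0.3189, 0.0171])) [360.   0.] [416.  44.]
red (array([0.5892, 0.1849]), array([0.5911, 0.1841, 0.0263])) [469. 130.] [518. 179.]
yellow (array([ 0.4376, -0.0028]), array([ 0.4378, -0.0049,  0.0264])) [327. 288.] [370. 325.]
((0.4600016176700592, 0.1803901493549347), (0.09868444502353668, 0.09920110553503036), 52.47524642944336)
```

>>> {"op": "play_rows", "data": {
  "motion": [
    [-1,-50,4,5,0,0,0],
    [-1,-100,8,11,0,0,0],
    [-1,-150,12,16,0,0,0],
    [-1,-200,16,22,0,0,0],
    [-1,-250,20,27,0,0,0],
    [-1,-300,24,33,0,0,0],
    [-1,-350,28,38,0,0,0],
    [-1,-400,32,44,0,0,0],
    [-1,-450,36,50,0,0,0],
    [-1,-500,39,55,0,0,0]
  ]
}}

```text
t: 2.4
position: [0.445, -0.3254, 0.2001]
eef_rot: [-2.217, -2.225, -0.001]
wrist_force: [-0.0, 1.1, -0.6]
finger_gap: 0.0856
finger_force: 0.0
```

```bash
cat > look.py <<'E'
import sys
from m import *; from k import *
COL=dict(blue=B,green=G,red=R,yellow=Y)
def look(name,X,h=90,n=5):
    for i in range(n): c=snap('wrist','w_'+name)
    s,_=st();print('t',s['t'],'tcp',s['position'].round(4),s['eef_rot'].round(3))
    u,v=proj(c,[*X,.03]).astype(int)
    P=seg(c,(max(0,u-h),max(0,v-h),u+h,v+h),*COL[name]); P=P+.5*(P-P.mean(0))/np.linalg.norm(P-P.mean(0),axis=1)[:,None]
    C,g=rim(c,P); print(name,C,g,P.min(0),P.max(0)); return c,C
if __name__=='__main__':
    c,C=look(sys.argv[1],eval(sys.argv[2])); print(go([*C,float(sys.argv[3])]))
E
python3 look.py blue '(.444,-.332)' 0.008
```

```text
t 2.65 tcp [ 0.4444 -0.3237  0.2001] [-2.217e+00 -2.222e+00 -1.000e-03]
blue [ 0.4448 -0.3341] [ 0.4448 -0.3354  0.0269] [292.50001079 164.50001079] [350.49998967 221.49998892]
(array([-10.9,   0.6, 192.1]), array([-0.001, -0.002,  0.002]))
```

>>> {"op": "play_rows", "data": {
  "motion": [
    [-1,-10,0.5,45,0,0,0],
    [-1,-10.5,0.5,90,0,0,0],
    [-1,-10.5,0.5,130,0,0,0],
    [-1,-10.5,0.5,160,0,0,0],
    [-1,-10.5,0.5,180,0,0,0],
    [-1,-10.5,0.5,191,0,0,0],
    [-1,-10.5,0.5,191,0,0,0],
    [0.4,-10.5,0.5,191,0,0,0],
    [0.6,-10.5,0.5,191,0,0,0],
    [0.6,-10.5,0.5,191,0,0,0]
  ],
  "newtons": 35
}}

```text
t: 3.65
position: [0.4459, -0.3375, 0.0121]
eef_rot: [2.218, 2.219, 0.0]
wrist_force: [0.5, 0.7, 5.0]
finger_gap: 0.0551
finger_force: 37.6
```

>>> {"op": "play_rows", "data": {
  "motion": [
    [0.6,0,0,0,0,0,0],
    [0.6,0,0,-40,0,0,0],
    [0.6,10,0,-85,0,0,0],
    [0.6,40,0,-120,0,0,0],
    [0.6,80,2,-145,0,0,0],
    [0.6,125,4,-160,0,0,0],
    [0.6,170,6,-165,0,0,0],
    [0.6,215,8,-165,0,0,0],
    [0.6,260,10,-165,0,0,0],
    [0.6,305,12,-165,0,0,0]
  ]
}}

```text
t: 4.65
position: [0.456, -0.0298, 0.1752]
eef_rot: [2.222, 2.22, 0.001]
wrist_force: [0.2, -0.6, -0.9]
finger_gap: 0.0554
finger_force: 38.2
```

>>> {"op": "play_rows", "data": {
  "motion": [
    [0.6,45,0,0,0,0,0],
    [0.6,90,0,0,0,0,0],
    [0.6,135,0,0,0,0,0],
    [0.6,160,0,0,0,0,0],
    [0.6,160,0,0,0,0,0],
    [0.6,160,0,0,0,0,0],
    [0.6,160,0,0,0,0,0],
    [0.6,160,0,0,0,0,0],
    [0.6,160,0,0,0,0,0],
    [0.6,160,0,0,0,0,0]
  ]
}}

```text
t: 5.65
position: [0.4565, 0.1279, 0.1749]
eef_rot: [2.223, 2.22, -0.0]
wrist_force: [-0.4, 0.4, -1.2]
finger_gap: 0.0552
finger_force: 38.1
```

```bash
cat > m2.py <<'E'
from m import *; from k import *
c=snap('wrist','w3'); s,R_=st();p=s['position'];print(s['t'],p.round(4),R_.as_matrix().round(3).tolist(),s['finger_gap'])
P=seg(c,(150,180,500,400),*B); print(P.min(0),P.max(0)); print(rim(c,P,z=p[2]+.032), p[:2])
P=seg(c,(200,60,480,230),(0,0,0),(180,255,85));Z=np.array([onz(c,u,v,.008)[:2] for u,v in P],np.float32); print(cv2.minAreaRect(Z))
# G
for n,col,X in [('green',G,(.468,.32,.02)),('red',R,(.59,.187,.02))]:
    u,v=proj(c,X).astype(int); P=seg(c,(max(0,u-60),max(0,v-60),u+60,v+60),*col); print(n,rim(c,P) if P is not None else None)
E
python3 m2.py
```

```text
5.7 [0.4565 0.1281 0.1749] [[0.001, 1.0, 0.0], [1.0, -0.001, -0.0], [-0.0, 0.0, -1.0]] 0.05517089608491456
[252. 208.] [393. 358.]
(array([0.458 , 0.1315]), array([0.458 , 0.1303, 0.027 ])) [0.45647876 0.12808203]
((0.46110060811042786, 0.17954419553279877), (0.09834058582782745, 0.0984240248799324), 52.24108123779297)
green None
red (array([0.5896, 0.1841]), array([0.5916, 0.1838, 0.0264]))
```

View pics/w3.png

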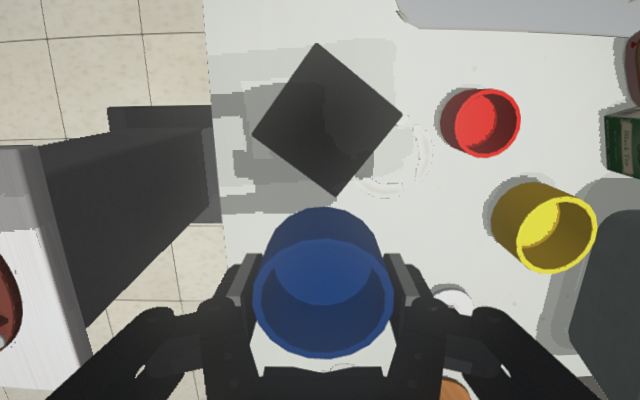

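The picture shows the blue pot held in the jaws, mouth centre about (322,298), and the black coaster centred at (327,118). Pot centre to coaster centre is about +3 mm in x and +48.5 mm in y. I'll lower it now.

>>> {"op": "play_rows", "data": {
  "motion": [
    [0.6,45,3,0,0,0,0],
    [0.6,48.5,3,30,0,0,0],
    [0.6,48.5,3,75,0,0,0],
    [0.6,48.5,3,110,0,0,0],
    [0.6,48.5,3,135,0,0,0],
    [0.6,48.5,3,147,0,0,0],
    [0.6,48.5,3,153,0,0,0],
    [0.6,48.5,3,154,0,0,0],
    [0.6,48.5,3,154,0,0,0],
    [0.6,48.5,3,154,0,0,0]
  ]
}}

```text
t: 6.7
position: [0.4609, 0.1775, 0.0224]
eef_rot: [2.22, 2.22, 0.004]
wrist_force: [0.4, -0.1, -1.5]
finger_gap: 0.0552
finger_force: 38.1
```

>>> {"op": "play_rows", "data": {
  "motion": [
    [0.6,0,0,1,0,0,0],
    [0.6,0,0,1.5,0,0,0],
    [0.6,0,0,1.5,0,0,0],
    [0.3,0,0,1.5,0,0,0],
    [-0.6,0,0,1.5,0,0,0],
    [-1,0,0,1.5,0,0,0],
    [-1,0,0,1.5,0,0,0],
    [-1,0,0,-40,0,0,0],
    [-1,0,0,-85,0,0,0],
    [-1,10,0,-130,0,0,0]
  ]
}}

```text
t: 7.7
position: [0.4585, 0.1863, 0.1514]
eef_rot: [-2.222, -2.22, 0.004]
wrist_force: [0.5, 1.5, -0.0]
finger_gap: 0.0853
finger_force: 0.0
```

>>> {"op": "play_rows", "data": {
  "motion": [
    [-1,40,0,-45,0,0,0],
    [-1,90,2,-50,0,0,0],
    [-1,110,4,-50,0,0,0],
    [-1,110,4,-50,0,0,0],
    [-1,110,4,-50,0,0,0],
    [-1,110,4,-50,0,0,0],
    [-1,110,4,-50,0,0,0],
    [-1,110,4,-50,0,0,0],
    [-1,110,4,-50,0,0,0],
    [-1,110,4,-50,0,0,0]
  ]
}}

```text
t: 8.7
position: [0.4635, 0.2967, 0.2008]
eef_rot: [2.222, 2.221, -0.0]
wrist_force: [0.1, -0.5, -0.6]
finger_gap: 0.0851
finger_force: 0.0
```

```bash
cat > m3.py <<'E'
from look import *
c,C=look('green',(.468,.32),n=1); print(go([*C,.009]))
P=seg(c,(0,180,640,400),*B)
if P is not None: print('blue',rim(c,P,z=.052))
E
python3 m3.py
```

```text
t 8.75 tcp [0.4634 0.2968 0.2009] [-2.222 -2.221  0.   ]
green [0.4735 0.3088] [0.4871 0.3241 0.0096] [319.54852058 125.6958588 ] [358.39090552 157.39324186]
(array([ 12. ,  10.1, 191.9]), array([-0.   ,  0.   , -0.001]))
blue (array([0.4617, 0.1808]), array([0.4616, 0.1795, 0.027 ]))
```

View pics/w_green.png

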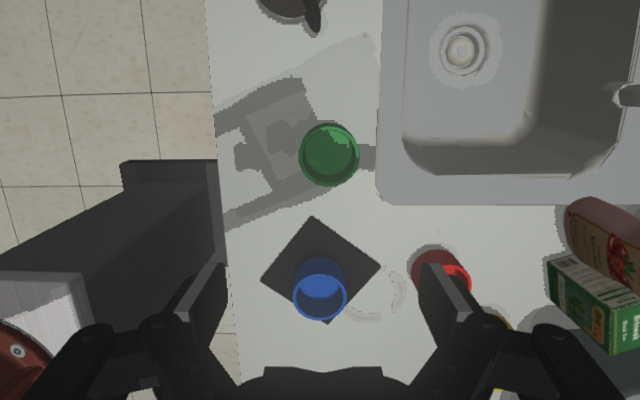

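Run:
```python
from look import *
c=load('w_green'); hsv=cv2.cvtColor(c['color'],cv2.COLOR_RGB2HSV)
for u,v in [(330,130),(325,150),(350,160),(335,175),(345,110)]: print(hsv[v,u])
for lo in [(50,60,20),(50,110,20)]:
  P=seg(c,(240,60,420,240),lo,(95,255,255)); print(P.min(0),P.max(0),rim(c,P))
```

```text
[ 65 114 116]
[65 98 86]
[63 70 73]
[62 64 68]
[ 43  11 166]
[299. 123.] [359. 185.] (array([0.4701, 0.3224]), array([0.4703, 0.3213, 0.0271]))
[320. 126.] [358. 157.] (array([0.4723, 0.3101]), array([0.4871, 0.3245, 0.0093]))
```

The picture shows green whole at about (329,154), beside the sink edge, and blue standing on the coaster at (320,295). I'll grasp green with a narrower opening.

>>> {"op": "play_rows", "data": {
  "motion": [
    [-0.7,25,6,0,0,0,0],
    [-0.7,25,6,30,0,0,0],
    [-0.7,25,6,75,0,0,0],
    [-0.7,25,6,120,0,0,0],
    [-0.7,25,6,155,0,0,0],
    [-0.7,25,6,178,0,0,0],
    [-0.7,25,6,191,0,0,0],
    [-0.7,25,6,191,0,0,0],
    [0.6,25,6,191,0,0,0],
    [0.6,25,6,191,0,0,0]
  ]
}}

```text
t: 9.75
position: [0.4712, 0.3231, 0.012]
eef_rot: [2.221, 2.221, 0.006]
wrist_force: [-0.0, 0.2, -0.3]
finger_gap: 0.0557
finger_force: 37.2
```

>>> {"op": "play_rows", "data": {
  "motion": [
    [0.6,0,0,0,0,0,0],
    [0.6,0,0,0,0,0,0],
    [0.6,0,0,-40,0,0,0],
    [0.6,0,0,-85,0,0,0],
    [0.6,-20,0,-130,0,0,0],
    [0.6,-65,-4,-160,0,0,0],
    [0.6,-100,-8,-165,0,0,0],
    [0.6,-100,-8,-165,0,0,0],
    [0.6,-100,-8,-165,0,0,0],
    [0.6,-100,-8,-165,0,0,0]
  ]
}}

```text
t: 10.75
position: [0.4609, 0.2226, 0.1743]
eef_rot: [-2.221, -2.221, 0.001]
wrist_force: [0.8, -0.2, -1.0]
finger_gap: 0.0557
finger_force: 38.0
```

```bash
cat > m4.py <<'E'
from m import *; from k import *
import sys
def held(col,dz,base,zb,fn,box=(150,180,500,400)):
    c=snap('wrist',fn); s,_=st();p=s['position'];print(s['t'],p.round(4),s['eef_rot'].round(3),s['finger_gap'].round(4))
    P=seg(c,box,*col); H=rim(c,P,z=p[2]+.044-dz); print('held',H,P.min(0),P.max(0))
    return c,H[0]
if __name__=='__main__':
    c,H=held(((50,60,20),(95,255,255)),.0105,None,None,'w4')
    u,v=proj(c,[.4615,.18,.04]).astype(int); P=seg(c,(u-70,v-70,u+70,v+70),*B); print('blue',rim(c,P,z=.052),P.min(0),P.max(0))
E
python3 m4.py
```

```text
Traceback (most recent call last):
  File "m4.py", line 8, in <module>
    c,H=held(((50,60,20),(95,255,255)),.0105,None,None,'w4')
        ~~~~^^^^^^^^^^^^^^^^^^^^^^^^^^^^^^^^^^^^^^^^^^^^^^^^
  File "m4.py", line 4, in held
    c=snap('wrist',fn); s,_=st();p=s['position'];print(s['t'],p.round(4),s['eef_rot'].round(3),s['finger_gap'].round(4))
                                                                                               ^^^^^^^^^^^^^^^^^^^^^
AttributeError: 'float' object has no attribute 'round'
```

View pics/w4.png

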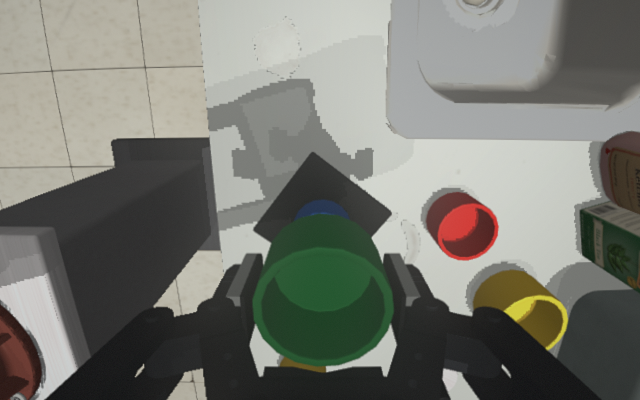

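The picture shows green held, mouth about (322,305), hiding most of blue. I'll use the earlier fix for blue and measure the held pot.

```bash
sed -i "s/s\['finger_gap'\].round(4)/s['finger_gap']/" m4.py
python3 - <<'E'
from m4 import *
c,H=held(((50,60,20),(95,255,255)),.0108,None,None,'w4b')
print('move',(np.array([.4617,.1808])-H)*1000)
E
```

```text
10.85 [0.4609 0.2229 0.174 ] [-2.220e+00 -2.222e+00  2.000e-03] 0.055611388133042686
held (array([0.4624, 0.2235]), array([0.4624, 0.2222, 0.027 ])) [252. 214.] [393. 365.]
move [ -0.7 -42.7]
```

>>> {"op": "play_rows", "data": {
  "motion": [
    [0.6,-30,-0.7,0,0,0,0],
    [0.6,-43,-0.7,0,0,0,0],
    [0.6,-43,-0.7,20,0,0,0],
    [0.6,-43,-0.7,55,0,0,0],
    [0.6,-43,-0.7,85,0,0,0],
    [0.6,-43,-0.7,100,0,0,0],
    [0.6,-43,-0.7,110,0,0,0],
    [0.6,-43,-0.7,114,0,0,0],
    [0.6,-43,-0.7,116,0,0,0],
    [0.6,-43,-0.7,116,0,0,0]
  ]
}}

```text
t: 11.85
position: [0.4614, 0.1795, 0.0595]
eef_rot: [2.221, 2.221, 0.002]
wrist_force: [-0.3, -0.3, -0.6]
finger_gap: 0.0552
finger_force: 38.0
```

>>> {"op": "play_rows", "data": {
  "motion": [
    [0.6,0,0,1,0,0,0],
    [0.6,0,0,2,0,0,0],
    [0.6,0,0,2,0,0,0],
    [0.6,0,0,2,0,0,0],
    [0.6,0,0,2,0,0,0],
    [0.6,0,0,2,0,0,0],
    [0.6,0,0,2,0,0,0],
    [0.6,0,0,2,0,0,0],
    [0.6,0,0,2,0,0,0],
    [0.6,0,0,2,0,0,0]
  ]
}}

```text
t: 12.85
position: [0.4607, 0.1792, 0.0569]
eef_rot: [-2.221, -2.221, 0.0]
wrist_force: [0.2, 0.6, -0.5]
finger_gap: 0.0557
finger_force: 38.0
```

>>> {"op": "play_rows", "data": {
  "motion": [
    [0.6,0,0,1,0,0,0],
    [0.6,0,0,1,0,0,0],
    [0.2,0,0,1,0,0,0],
    [-0.3,0,0,1,0,0,0],
    [-1,0,0,1,0,0,0],
    [-1,0,0,1,0,0,0],
    [-1,0,0,-30,0,0,0],
    [-1,0,0,-70,0,0,0],
    [-1,-15,10,-110,0,0,0],
    [-1,-45,30,-140,0,0,0]
  ]
}}

```text
t: 13.85
position: [0.4908, 0.1352, 0.1991]
eef_rot: [2.217, 2.225, 0.004]
wrist_force: [1.2, -0.6, 0.6]
finger_gap: 0.0853
finger_force: 0.0
```

>>> {"op": "play_rows", "data": {
  "motion": [
    [-1,-35,25,0,0,0,0],
    [-1,-70,50,0,0,0,0],
    [-1,-105,75,0,0,0,0],
    [-1,-130,98,0,0,0,0],
    [-1,-130,98,0,0,0,0],
    [-1,-130,98,0,0,0,0],
    [-1,-130,98,0,0,0,0],
    [-1,-130,98,0,0,0,0],
    [-1,-130,98,0,0,0,0],
    [-1,-130,98,0,0,0,0]
  ]
}}

```text
t: 14.85
position: [0.5884, 0.0049, 0.197]
eef_rot: [2.22, 2.223, 0.0]
wrist_force: [-0.9, -0.3, -0.2]
finger_gap: 0.0853
finger_force: 0.0
```

Run:
```python
from m4 import *
c=snap('wrist','w5'); s,_=st();print(s['t'],s['position'])
GG=((50,60,20),(95,255,255))
for n,col,X,z in [('green',GG,(.461,.18,.07),.089),('red',R,(.59,.186,.02),.044)]:
    u,v=proj(c,X).astype(int);P=seg(c,(max(0,u-70),max(0,v-70),u+70,v+70),*col); print(n,rim(c,P,z=z),P.min(0),P.max(0))
```

```text
14.9 [0.58843448 0.00476244 0.1970112 ]
green (array([0.4699, 0.1728]), array([0.4689, 0.1557, 0.0116])) [134.   0.] [179.   8.]Traceback (most recent call last):
  File "<stdin>", line 5, in <module>
  File "m.py", line 23, in rim
    Z=np.array([onz(c,u,v,z)[:2] for u,v in P]); o=(-c['R'].T@c['t'])[:2]
                                            ^
TypeError: 'NoneType' object is not iterable
```

View pics/w5.png

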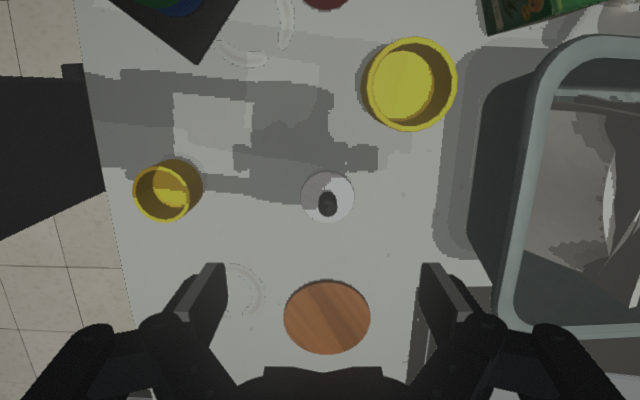

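The picture shows the lid with its knob top at (327,204), the round coaster at (327,317), yellow at (162,193) and the decoy at (410,84).

Run:
```python
from m4 import *
c=load('w5')
P=seg(c,(305,175,350,225),(0,0,0),(180,255,90)); print('knob px',P.min(0),P.max(0)); print('knob',rim(c,P,z=.046,r=.009))
hsv=cv2.cvtColor(c['color'],cv2.COLOR_RGB2HSV); print(hsv[197,[300,306,312,320,340,348,352,358]].tolist())
g=cv2.cvtColor(c['color'],cv2.COLOR_RGB2GRAY)
h=cv2.HoughCircles(g[150:240,280:380],cv2.HOUGH_GRADIENT,1,50,param1=80,param2=12,minRadius=20,maxRadius=32); print(h)
if h is not None:
    u,v,r=h[0,0]; print('disc',onz(c,u+280,v+150,.014)); print(onz(c,u+280+r,v+150,.014)-onz(c,u+280,v+150,.014))
P=seg(c,(260,265,400,370),*W);Z=np.array([onz(c,u,v,.008)[:2] for u,v in P],np.float32); print('round',cv2.minEnclosingCircle(Z),cv2.minAreaRect(Z),cv2.fitEllipse(Z))
u,v=proj(c,[.438,-.003,.02]).astype(int);P=seg(c,(u-60,v-60,u+60,v+60),*Y);print('yellow',rim(c,P))
```

```text
knob px [318. 191.] [336. 216.]
knob (array([ 0.5943, -0.016 ]), array([ 0.5943, -0.017 ,  0.0082]))
[[40, 8, 99], [15, 4, 115], [20, 7, 116], [30, 10, 51], [80, 5, 164], [90, 3, 164], [80, 5, 166], [45, 10, 153]]
[[[46.5 47.5 25.2]]]
disc [ 0.59384086 -0.01770937  0.014     ]
[ 2.55787496e-02  3.77409031e-05 -5.55111512e-17]
round ((0.5948681235313416, -0.17022806406021118), 0.051606085151433945) ((0.5947018265724182, -0.16976003348827362), (0.10077499598264694, 0.10069648176431656), 0.04358205199241638) ((0.594596266746521, -0.17004330456256866), (0.10056427866220474, 0.10136851668357849), 170.40902709960938)
yellow (array([ 0.4404, -0.005 ]), array([ 0.439 , -0.0058,  0.0267]))
```

>>> {"op": "play_rows", "data": {
  "motion": [
    [-0.3,-21,5,10,0,0,0],
    [-0.3,-21,5,55,0,0,0],
    [-0.3,-21,5,100,0,0,0],
    [-0.3,-21,5,140,0,0,0],
    [-0.3,-21,5,165,0,0,0],
    [-0.3,-21,5,178,0,0,0],
    [-0.3,-21,5,178,0,0,0],
    [-0.3,-21,5,178,0,0,0],
    [0.9,-21,5,178,0,0,0],
    [0.9,-21,5,178,0,0,0]
  ]
}}

```text
t: 15.9
position: [0.5955, -0.0171, 0.021]
eef_rot: [2.219, 2.219, 0.004]
wrist_force: [-0.1, -0.3, -0.2]
finger_gap: 0.0274
finger_force: 0.0
```

>>> {"op": "play_rows", "data": {
  "motion": [
    [1,0,0,0,0,0,0],
    [1,0,0,0,0,0,0],
    [1,0,0,0,0,0,0],
    [1,0,0,0,0,0,0],
    [1,0,0,0,0,0,0],
    [1,0,0,0,0,0,0],
    [1,0,0,-40,0,0,0],
    [1,0,0,-85,0,0,0],
    [1,0,0,-130,0,0,0],
    [1,0,0,-170,0,0,0]
  ]
}}

```text
t: 16.9
position: [0.5936, -0.0168, 0.1909]
eef_rot: [2.221, 2.221, 0.001]
wrist_force: [0.5, -0.4, -1.3]
finger_gap: 0.0169
finger_force: 34.5
```

>>> {"op": "play_rows", "data": {
  "motion": [
    [1,0,0,-10,0,0,0],
    [1,30,-33,-20,0,0,0],
    [1,60,-66,-20,0,0,0],
    [1,90,-100,-20,0,0,0],
    [1,117,-133,-20,0,0,0],
    [1,117,-133,-20,0,0,0],
    [1,117,-133,-20,0,0,0],
    [1,117,-133,-20,0,0,0],
    [1,117,-133,-20,0,0,0],
    [1,117,-133,-20,0,0,0]
  ]
}}

```text
t: 17.9
position: [0.4614, 0.0995, 0.2088]
eef_rot: [-2.223, -2.22, 0.0]
wrist_force: [0.2, -0.4, -0.4]
finger_gap: 0.017
finger_force: 34.6
```

Run:
```python
from m4 import *
c=snap('wrist','w6'); s,_=st();p=s['position'];print(s['t'],p)
u,v=proj(c,(.461,.18,.08)).astype(int);P=seg(c,(max(0,u-90),max(0,v-90),u+90,v+90),(50,60,20),(95,255,255)); print(rim(c,P,z=.089),P.min(0),P.max(0))
P=seg(c,(u-90,0,u+90,300),(0,0,0),(180,255,85));print(proj(c,(.461,.1795,.008)))
# knob top & disc predicted position at TCP
print(proj(c,[*p[:2],p[2]-.0205+.046]),proj(c,[*p[:2],p[2]-.0205+.014]))
```

```text
17.95 [0.46133894 0.09955347 0.20879218]
(array([0.4629, 0.1773]), array([0.4624, 0.1768, 0.0275])) [285.  56.] [359. 132.]
[320.55794824  91.76291185]
[318.55284878 297.08568996] [319.30778119 259.70840603]
```

View pics/w6.png

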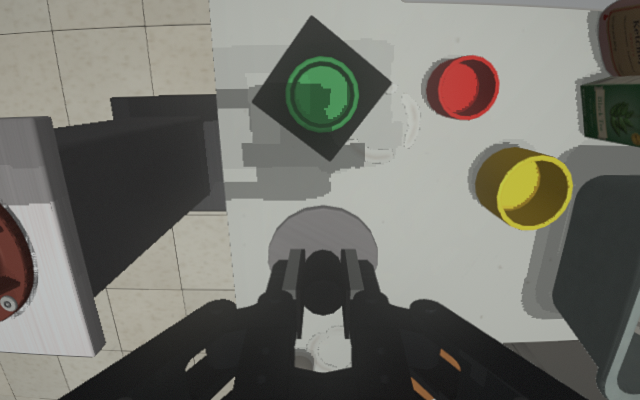

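The picture shows the green rim at about (322,94), square coaster centred at about (322,90), and the lid disc spanning columns 268–378 with its top edge at row 206.

Run:
```python
from m4 import *
c=load('w6')
z=.2088-.0065
a,b,t=onz(c,268,255,z),onz(c,378,255,z),onz(c,322,206,z); print(a,b,t,t[1]-.028,(a[0]+b[0])/2,b[0]-a[0])
P=seg(c,(235,10,410,170),(0,0,0),(180,255,85));Z=np.array([onz(c,u,v,.008)[:2] for u,v in P],np.float32); print(cv2.minAreaRect(Z))
u,v=proj(c,(.461,.18,.08)).astype(int);P=seg(c,(max(0,u-90),max(0,v-90),u+90,v+90),(50,60,20),(95,255,255))
for z in (.085,.089,.095):print(rim(c,P,z=z))
```

```text
[0.4361154  0.10211943 0.2023    ] [0.49020897 0.10206759 0.2023    ] [0.46271378 0.127541   0.2023    ] 0.09954099877763026 0.46316218714025303 0.05409356993792175
((0.46121054887771606, 0.1791999340057373), (0.098749540746212, 0.0988735631108284), 52.291961669921875)
(array([0.4625, 0.1769]), array([0.4623, 0.1768, 0.0279]))
(array([0.4629, 0.1773]), array([0.4624, 0.1768, 0.0275]))
(array([0.4636, 0.1778]), array([0.4624, 0.1769, 0.0268]))
```

>>> {"op": "play_rows", "data": {
  "motion": [
    [1,40,-0.5,0,0,0,0],
    [1,77.5,-0.5,0,0,0,0],
    [1,77.5,-0.5,30,0,0,0],
    [1,77.5,-0.5,65,0,0,0],
    [1,77.5,-0.5,90,0,0,0],
    [1,77.5,-0.5,99,0,0,0],
    [1,77.5,-0.5,104,0,0,0],
    [1,77.5,-0.5,106,0,0,0],
    [1,77.5,-0.5,107,0,0,0],
    [1,77.5,-0.5,107,0,0,0]
  ]
}}

```text
t: 18.95
position: [0.4613, 0.1778, 0.1032]
eef_rot: [2.221, 2.22, 0.003]
wrist_force: [-0.1, -0.2, -0.2]
finger_gap: 0.0166
finger_force: 34.6
```

>>> {"op": "play_rows", "data": {
  "motion": [
    [1,0,0,0.5,0,0,0],
    [1,0,0,0.5,0,0,0],
    [1,0,0,0.5,0,0,0],
    [1,0,0,0.5,0,0,0],
    [1,0,0,0.5,0,0,0],
    [1,0,0,0.5,0,0,0],
    [1,0,0,0.5,0,0,0],
    [1,0,0,0.5,0,0,0],
    [1,0,0,0.5,0,0,0],
    [1,0,0,0.5,0,0,0]
  ]
}}

```text
t: 19.95
position: [0.4613, 0.1779, 0.1027]
eef_rot: [2.22, 2.221, 0.003]
wrist_force: [-0.4, 0.0, 5.8]
finger_gap: 0.0163
finger_force: 35.3
```

>>> {"op": "play_rows", "data": {
  "motion": [
    [0.6,0,0,0,0,0,0],
    [0,0,0,0,0,0,0],
    [-0.4,0,0,0,0,0,0],
    [-0.4,0,0,0,0,0,0],
    [-0.4,0,0,-30,0,0,0],
    [-0.4,0,0,-70,0,0,0],
    [-0.6,-20,20,-105,0,0,0],
    [-1,-50,45,-110,0,0,0],
    [-1,-70,70,-110,0,0,0],
    [-1,-70,80,-110,0,0,0]
  ]
}}

```text
t: 20.95
position: [0.5422, 0.1054, 0.2119]
eef_rot: [2.224, 2.217, 0.001]
wrist_force: [0.2, 0.7, -0.6]
finger_gap: 0.0854
finger_force: 0.0
```

Run:
```python
from m4 import *
for i in range(5): c=snap('wrist','w7')
s,_=st();p=s['position'];print(s['t'],p)
P=seg(c,(380,0,640,200),*R);print('red',rim(c,P),P.min(0),P.max(0))
q=P; u,v=proj(c,(.59,.186,.02)).astype(int);P=seg(c,(u-80,max(0,v-80),u+80,v+80),*R);print('red',rim(c,P),P.min(0),P.max(0))
d=snap('scene','s7'); e=snap('side','d7')
a=cv2.resize(c['color'],(400,250)); 
x=cv2.resize(d['color'][100:250,210:370],(400,375),interpolation=2); y=cv2.resize(e['color'][130:280,240:400],(400,375),interpolation=2)
o=np.zeros((600,800,3),np.uint8); o[:375,:400]=x;o[:375,400:]=y;o[375:,:360]=cv2.resize(c['color'],(360,225)); cv2.imwrite('pics/v7.png',o[:,:,::-1])
```

```text
21.2 [0.53877086 0.10843151 0.21032813]
red (array([0.5778, 0.1857]), array([0.5855, 0.185 , 0.0209])) [380.  73.] [398. 119.]
red (array([0.5898, 0.1836]), array([0.5916, 0.1835, 0.0265])) [351.  66.] [411. 128.]
```

View pics/v7.png

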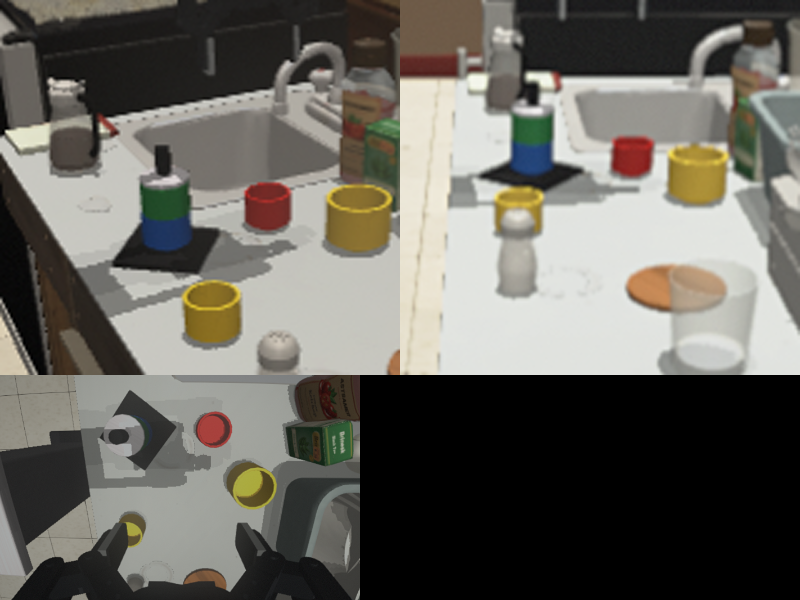

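The picture shows the blue, green and lid stack standing straight on the black coaster (165,200 in the top-left panel). Red is free at (268,205). Now red.

>>> {"op": "play_rows", "data": {
  "motion": [
    [-1,35,24,0,0,0,0],
    [-1,70,47,0,0,0,0],
    [-1,75.5,51,30,0,0,0],
    [-1,75.5,51,75,0,0,0],
    [-1,75.5,51,120,0,0,0],
    [-1,75.5,51,160,0,0,0],
    [-1,75.5,51,188,0,0,0],
    [-1,75.5,51,200,0,0,0],
    [-1,75.5,51,200,0,0,0],
    [0.6,75.5,51,200,0,0,0]
  ]
}}

```text
t: 22.3
position: [0.5923, 0.1837, 0.0129]
eef_rot: [2.22, 2.221, 0.003]
wrist_force: [0.9, -0.2, 1.2]
finger_gap: 0.0731
finger_force: 0.0
```

>>> {"op": "play_rows", "data": {
  "motion": [
    [0.6,0,0,0,0,0,0],
    [0.6,0,0,0,0,0,0],
    [0.6,0,0,0,0,0,0],
    [0.6,0,0,0,0,0,0],
    [0.6,0,0,0,0,0,0],
    [0.6,0,0,-40,0,0,0],
    [0.6,0,0,-85,0,0,0],
    [0.6,0,0,-130,0,0,0],
    [0.6,-30,0,-165,0,0,0],
    [0.6,-75,0,-170,0,0,0]
  ]
}}

```text
t: 23.3
position: [0.5954, 0.1097, 0.1891]
eef_rot: [2.211, 2.22, 0.017]
wrist_force: [0.3, -0.7, -0.3]
finger_gap: 0.0552
finger_force: 37.7
```

>>> {"op": "play_rows", "data": {
  "motion": [
    [0.6,-45,0,0,0,0,0],
    [0.6,-90,0,0,0,0,0],
    [0.6,-135,0,0,0,0,0],
    [0.6,-180,0,0,0,0,0],
    [0.6,-215,0,0,0,0,0],
    [0.6,-225,0,0,0,0,0],
    [0.6,-225,0,0,0,0,0],
    [0.6,-225,0,0,0,0,0],
    [0.6,-225,0,0,0,0,0],
    [0.6,-225,0,0,0,0,0]
  ]
}}

```text
t: 24.3
position: [0.5912, -0.1152, 0.1813]
eef_rot: [-2.219, -2.223, -0.0]
wrist_force: [-0.1, -0.2, -0.9]
finger_gap: 0.0548
finger_force: 37.7
```

```bash
cat > m8.py <<'E'
from m4 import *
c,H=held(R,.0108,None,None,'w8',(150,180,500,400))
u,v=proj(c,(.5947,-.17,.008)).astype(int)
P=seg(c,(u-90,max(0,v-90),u+90,v+90),*W);Z=np.array([onz(c,u,v,.008)[:2] for u,v in P],np.float32); print(cv2.fitEllipse(Z),cv2.minAreaRect(Z),P.min(0),P.max(0))
E
python3 m8.py
```

```text
24.35 [ 0.5912 -0.1154  0.1813] [-2.219 -2.223 -0.   ] 0.05443481315381885
held (array([ 0.5926, -0.1096]), array([ 0.5927, -0.1121,  0.026 ])) [254. 223.] [392. 356.]
((0.5951477289199829, -0.16542868316173553), (0.08638982474803925, 0.09339237213134766), 85.76954650878906) ((0.5964766144752502, -0.1462699919939041), (0.0530678890645504, 0.10145319998264313), 86.340087890625) [275. 183.] [374. 236.]
```

Run:
```python
from m4 import *
c=load('w8'); hsv=cv2.cvtColor(c['color'],cv2.COLOR_RGB2HSV)
print([ (v,hsv[v,322].tolist()) for v in list(range(205,230,5))+list(range(340,380,4))])
m=cv2.inRange(hsv,(0,110,25),(10,255,255))|cv2.inRange(hsv,(170,110,25),(180,255,255)); m[:185]=0;m[:,:200]=0;m[:,450:]=0
m2=cv2.morphologyEx(m,cv2.MORPH_CLOSE,np.ones((5,5)))
P=max(cv2.findContours(m2,0,1)[0],key=len)[:,0].astype(float);print(P.min(0),P.max(0),rim(c,P,z=.1813+.0332))
cv2.imwrite('pics/v8.png',c['color'][:,:,::-1])
```

```text
[(205, [13, 139, 125]), (210, [3, 139, 86]), (215, [2, 144, 85]), (220, [2, 149, 84]), (225, [2, 154, 83]), (340, [1, 164, 81]), (344, [1, 164, 81]), (348, [2, 163, 80]), (352, [1, 178, 112]), (356, [1, 172, 117]), (360, [38, 8, 128]), (364, [38, 8, 128]), (368, [38, 8, 127]), (372, [30, 6, 83]), (376, [8, 30, 34])]
[253. 207.] [392. 356.] (array([ 0.5927, -0.1098]), array([ 0.5927, -0.112 ,  0.0262]))
```

View pics/v8.png

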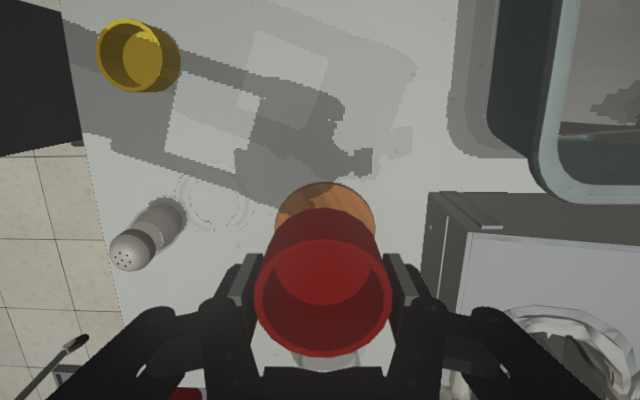

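The picture shows red held, rim bottom at row 356, with the round coaster's upper edge at row 183. The box edge is at x≈0.70, so there is clearance. I'll lower red.

>>> {"op": "play_rows", "data": {
  "motion": [
    [0.6,-40,2.5,0,0,0,0],
    [0.6,-59,2.5,10,0,0,0],
    [0.6,-59,2.5,50,0,0,0],
    [0.6,-59,2.5,90,0,0,0],
    [0.6,-59,2.5,125,0,0,0],
    [0.6,-59,2.5,146,0,0,0],
    [0.6,-59,2.5,156,0,0,0],
    [0.6,-59,2.5,160,0,0,0],
    [0.6,-59,2.5,160,0,0,0],
    [0.6,-59,2.5,160,0,0,0]
  ]
}}

```text
t: 25.35
position: [0.5946, -0.1759, 0.0222]
eef_rot: [2.22, 2.22, 0.001]
wrist_force: [-0.2, -0.1, 1.4]
finger_gap: 0.0547
finger_force: 37.1
```

>>> {"op": "play_rows", "data": {
  "motion": [
    [0.6,0,0,1,0,0,0],
    [0.6,0,0,2,0,0,0],
    [0.6,0,0,2,0,0,0],
    [0.6,0,0,2,0,0,0],
    [0.6,0,0,2,0,0,0],
    [0.6,0,0,2,0,0,0],
    [0.6,0,0,2,0,0,0],
    [0.6,0,0,2,0,0,0],
    [0.6,0,0,2,0,0,0],
    [0.6,0,0,2,0,0,0]
  ]
}}

```text
t: 26.35
position: [0.5946, -0.176, 0.0221]
eef_rot: [2.221, 2.221, 0.001]
wrist_force: [-3.3, 2.2, 10.5]
finger_gap: 0.0548
finger_force: 38.0
```

>>> {"op": "play_rows", "data": {
  "motion": [
    [0.6,1.5,0,-2,0,0,0],
    [0.6,1.5,0,-2,0,0,0],
    [0.3,1.5,0,-2,0,0,0],
    [-0.4,1.5,0,-2,0,0,0],
    [-1,1.5,0,-2,0,0,0],
    [-1,1.5,0,-2,0,0,0],
    [-1,1.5,0,-40,0,0,0],
    [-1,1.5,0,-85,0,0,0],
    [-1,1.5,0,-130,0,0,0],
    [-1,1.5,0,-175,0,0,0]
  ]
}}

```text
t: 27.35
position: [0.5931, -0.1742, 0.1954]
eef_rot: [-2.221, -2.221, 0.001]
wrist_force: [1.2, -1.2, 0.3]
finger_gap: 0.0854
finger_force: 0.0
```

```bash
cat > m9.py <<'E'
from m4 import *
def redm(c,X,z,h=70):
    hsv=cv2.cvtColor(c['color'],cv2.COLOR_RGB2HSV); m=cv2.inRange(hsv,(0,125,25),(7,255,255))|cv2.inRange(hsv,(170,125,25),(180,255,255))
    u,v=proj(c,X).astype(int); k=np.zeros_like(m); k[max(0,v-h):v+h,u-h:u+h]=255
    P=max(cv2.findContours(cv2.morphologyEx(m&k,cv2.MORPH_CLOSE,np.ones((3,3))),0,1)[0],key=len)[:,0].astype(float)
    return rim(c,P,z=z),P.min(0),P.max(0)
if __name__=='__main__':
    for i in range(6): c=snap('wrist','w9')
    s,_=st();print(s['t'],s['position'])
    print(redm(c,(.595,-.171,.03),.052))
    P=seg(c,(180,100,480,330),*W);Z=np.array([onz(c,u,v,.008)[:2] for u,v in P],np.float32); print(cv2.minEnclosingCircle(Z),cv2.minAreaRect(Z),P.min(0),P.max(0))
E
python3 m9.py
```

```text
27.65 [ 0.59250002 -0.17390212  0.19256647]
((array([ 0.5957, -0.1735]), array([ 0.5957, -0.1747,  0.027 ])), array([293., 150.]), array([354., 216.]))
((0.5945799350738525, -0.1711602509021759), 0.05101266875863075) ((0.5944114923477173, -0.1711975634098053), (0.1011166051030159, 0.10019392520189285), 0.015011204406619072) [272. 121.] [373. 219.]
```

View pics/w9.png

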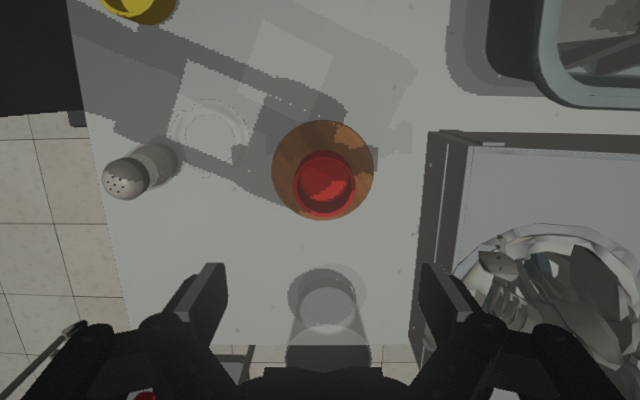

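The picture shows red on the round coaster, about 2.5 mm off centre, with the shaker and tumbler standing. Now yellow.

>>> {"op": "play_rows", "data": {
  "motion": [
    [-1,33,-30,0,0,0,0],
    [-1,66,-60,0,0,0,0],
    [-1,99,-90,0,0,0,0],
    [-1,132,-120,0,0,0,0],
    [-1,160,-145,0,0,0,0],
    [-1,169,-153,0,0,0,0],
    [-1,169,-153,0,0,0,0],
    [-1,169,-153,0,0,0,0],
    [-1,169,-153,0,0,0,0],
    [-1,169,-153,0,0,0,0]
  ]
}}

```text
t: 28.65
position: [0.4415, -0.0062, 0.1944]
eef_rot: [2.223, 2.22, -0.0]
wrist_force: [-0.3, 0.3, 0.5]
finger_gap: 0.0857
finger_force: 0.0
```

```bash
sed -i 's/Y=((18,120,60)/Y=((18,110,30)/' m.py; python3 look.py yellow '(.439,-.005)' 0.011
```

```text
t 28.9 tcp [ 0.4409 -0.0057  0.1944] [ 2.222  2.221 -0.   ]
yellow [ 0.4383 -0.0048] [ 0.4382 -0.0056  0.0274] [287.5        148.50000065] [348.4997215  212.49999931]
(array([  0.9,  -2.6, 183.4]), array([-0.   ,  0.   , -0.001]))
```

>>> {"op": "play_rows", "data": {
  "motion": [
    [-1,0.5,-3.5,0,0,0,0],
    [-1,0.5,-3.5,40,0,0,0],
    [-1,0.5,-3.5,85,0,0,0],
    [-1,0.5,-3.5,125,0,0,0],
    [-1,0.5,-3.5,158,0,0,0],
    [-1,0.5,-3.5,176,0,0,0],
    [-1,0.5,-3.5,183,0,0,0],
    [-1,0.5,-3.5,183,0,0,0],
    [0.6,0.5,-3.5,183,0,0,0],
    [0.6,0.5,-3.5,183,0,0,0]
  ]
}}

```text
t: 29.9
position: [0.4387, -0.0051, 0.0129]
eef_rot: [2.22, 2.22, 0.003]
wrist_force: [1.2, -0.7, -0.6]
finger_gap: 0.0592
finger_force: 0.1
```

>>> {"op": "play_rows", "data": {
  "motion": [
    [0.6,0,0,0,0,0,0],
    [0.6,0,0,0,0,0,0],
    [0.6,0,0,0,0,0,0],
    [0.6,0,0,-40,0,0,0],
    [0.6,0,0,-85,0,0,0],
    [0.6,0,0,-130,0,0,0],
    [0.6,0,30,-170,0,0,0],
    [0.6,-20,70,-175,0,0,0],
    [0.6,-40,110,-175,0,0,0],
    [0.6,-60,145,-175,0,0,0]
  ]
}}

```text
t: 30.9
position: [0.5846, -0.0656, 0.1882]
eef_rot: [2.219, 2.22, 0.003]
wrist_force: [1.4, 0.6, -0.1]
finger_gap: 0.0561
finger_force: 38.0
```

>>> {"op": "play_rows", "data": {
  "motion": [
    [0.6,-20,10,0,0,0,0],
    [0.6,-30,10,0,0,0,0],
    [0.6,-30,10,0,0,0,0],
    [0.6,-30,10,0,0,0,0],
    [0.6,-30,10,0,0,0,0],
    [0.6,-30,10,0,0,0,0],
    [0.6,-30,10,0,0,0,0],
    [0.6,-30,10,0,0,0,0],
    [0.6,-30,10,0,0,0,0],
    [0.6,-30,10,0,0,0,0]
  ]
}}

```text
t: 31.9
position: [0.5922, -0.0948, 0.1864]
eef_rot: [2.221, 2.222, 0.0]
wrist_force: [-0.2, -0.1, 0.4]
finger_gap: 0.0558
finger_force: 38.0
```

Run:
```python
from m4 import *
c,H=held(Y,.0115,None,None,'w10',(150,180,500,400))
print((np.array([.5957,-.1735])-H)*1000)
```

```text
31.95 [ 0.5922 -0.0948  0.1864] [-2.221 -2.221 -0.   ] 0.0558015696358347
held (array([ 0.5937, -0.0918]), array([ 0.5937, -0.0933,  0.0267])) [252. 210.] [393. 360.]
[  2.  -81.7]
```

>>> {"op": "play_rows", "data": {
  "motion": [
    [0.6,-42,2,0,0,0,0],
    [0.6,-81.5,2,0,0,0,0],
    [0.6,-81.5,2,20,0,0,0],
    [0.6,-81.5,2,60,0,0,0],
    [0.6,-81.5,2,95,0,0,0],
    [0.6,-81.5,2,115,0,0,0],
    [0.6,-81.5,2,123,0,0,0],
    [0.6,-81.5,2,127,0,0,0],
    [0.6,-81.5,2,128,0,0,0],
    [0.6,-81.5,2,128,0,0,0]
  ]
}}

```text
t: 32.95
position: [0.5955, -0.1768, 0.06]
eef_rot: [2.219, 2.22, 0.002]
wrist_force: [0.8, 0.1, -1.6]
finger_gap: 0.0556
finger_force: 38.0
```

>>> {"op": "play_rows", "data": {
  "motion": [
    [0.6,0,0,1,0,0,0],
    [0.6,0,0,1.5,0,0,0],
    [0.6,0,0,1.5,0,0,0],
    [0.6,0,0,1.5,0,0,0],
    [0.6,0,0,1.5,0,0,0],
    [0.6,0,0,1.5,0,0,0],
    [0.6,0,0,1.5,0,0,0],
    [0.6,0,0,1.5,0,0,0],
    [0.6,0,0,1.5,0,0,0],
    [0.6,0,0,1.5,0,0,0]
  ]
}}

```text
t: 33.95
position: [0.5952, -0.1767, 0.0583]
eef_rot: [2.22, 2.22, 0.001]
wrist_force: [-0.4, 0.5, 5.1]
finger_gap: 0.0559
finger_force: 38.4
```

>>> {"op": "play_rows", "data": {
  "motion": [
    [0.6,0,0,-0.5,0,0,0],
    [0.3,0,0,-0.5,0,0,0],
    [-0.4,0,0,-0.5,0,0,0],
    [-1,0,0,-0.5,0,0,0],
    [-1,0,0,-0.5,0,0,0],
    [-1,0,0,-40,0,0,0],
    [-1,0,0,-85,0,0,0],
    [-1,0,0,-130,0,0,0],
    [-1,0,0,-150,0,0,0],
    [-1,0,0,-150,0,0,0]
  ]
}}

```text
t: 34.95
position: [0.5968, -0.1774, 0.2118]
eef_rot: [2.216, 2.216, 0.005]
wrist_force: [-0.2, 0.6, 1.2]
finger_gap: 0.0857
finger_force: 0.0
```

Run:
```python
from m4 import *
for i in range(4): c=snap('wrist','w11')
s,_=st();print(s['t'],s['position'])
u,v=proj(c,(.595,-.173,.07)).astype(int);P=seg(c,(u-80,v-80,u+80,v+80),*Y);print(rim(c,P,z=.089))
d=snap('scene','s11'); e=snap('side','d11')
o=np.zeros((600,800,3),np.uint8); o[:400,:400]=cv2.resize(d['color'][120:320,220:420],(400,400),interpolation=2);o[:400,400:]=cv2.resize(e['color'][130:290,250:410],(400,400),interpolation=2);o[400:,:320]=cv2.resize(c['color'],(320,200))
o[400:,400:600]=cv2.resize(d['color'][130:230,230:330],(200,200),interpolation=2); cv2.imwrite('pics/v11.png',o[:,:,::-1])
```

```text
35.15 [ 0.59253368 -0.17565469  0.20402572]
(array([ 0.5963, -0.1756]), array([ 0.5963, -0.1769,  0.027 ]))
```

View pics/v11.png

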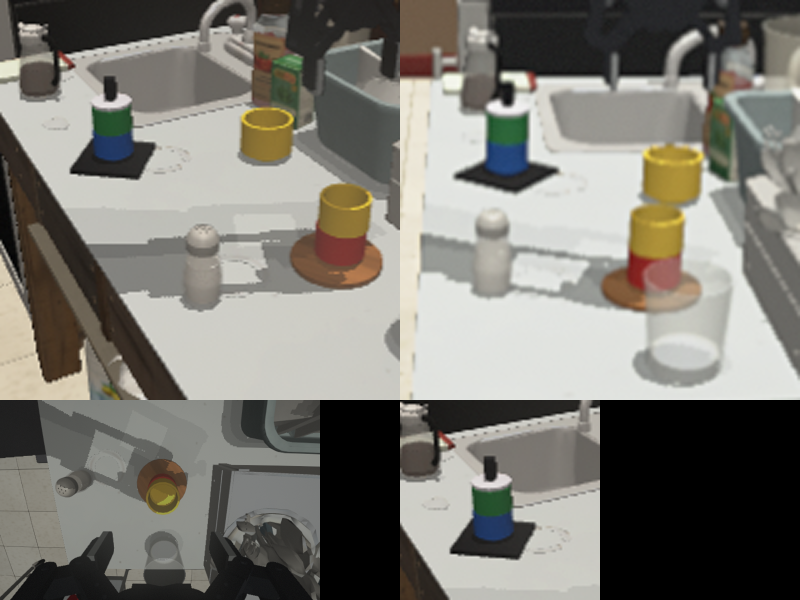

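The picture shows both stacks straight: blue, green and lid at (112,125) on the black coaster, and red with yellow at (343,225) on the round one. The bystanders are all standing, and the gripper is clear above.

```bash
python3 -c "
from plant import ticket
print(ticket.hand_in())"
```

```text
the job is handed in; nothing more can be done
None
```

Both stacks are built and the job is handed in: blue, green and lid on the black coaster, red and yellow on the round one about 3–5 mm off centre, with the tumbler, shaker and jug still standing.

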